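# Ready the modelling stand: sleeve on, stuck tray peeled off and offered up

### The arm

A 7-joint arm with a two-finger parallel gripper is mounted at the origin on the work surface. World frame = base frame: x ahead of the robot, y to its left, z up, the work surface at z = 0. Lengths are in m, angles in rad, forces in N, time in s.
With the tool pointing down it reaches from about 0.425 to 0.925 m from the base axis. Payload 6.8 kg.
Tool frame: the origin (TCP) lies midway between the tips of the shut fingers; the grasp point (between the pads) lies 19 mm behind it; z points along the fingers, y is the line along which they close (so a half turn about z gives the same grasp; the last joint's range is limited). The gripper opens to 85 mm and grips with 20 to 120 N. Pads are 22 mm wide; open, the fingers measure 114 mm over their backs; the gripper's body (76 mm by 85 mm) begins 54 mm behind the grasp point. The pads swing forward as they close: fully open they stand 13 mm farther back than shut.
Start: joints at [-0.108, 0.477, 0.022, 1.555, -0.011, 1.109, -0.083], TCP at [0.675, 0, 0.231] pointing down, gripper open.
Joint ranges: [-2.96, 2.96], [-0.34, 2.1], [-1.41, 1.46], [0.24, 2.44], [-1.37, 4.51], [0.17, 1.92], [-2.96, 2.96]. Speed limits (rad/s): [2.39, 2.39, 3.14, 3.14, 3.14, 3.14, 3.14].

### API

Orientations are given as a unit quaternion [w, x, y, z].
In Python, from station import * gives the robot as it stands.
- The arm moves only by the shell command python3 -m creep 'ROWS' [FORCE]. ROWS is JSON, a list of rows, each a list of 7 numbers: the gripper command: -1 is shut, 1 is fully open, values between are in proportion, then the shift along the world's x, y, z in mm, then the turn, a rotation vector about the world's x, y, z in rad. A call has 1 to 5 rows; each row shifts and turns the commanded pose from where the row before left it; what a row does not reach is not made up. A row lasts 1/8 s, in which the tool goes at most 62.5 mm and 10.7 degrees, less where a joint would pass 70% of its speed; a pose out of reach is approached as far as the arm can. A call is refused whole if a number of a shift passes 62.5 or a number of a turn 0.188, either way. A call with a gripper value outside its range is refused whole. The fingers move at their own pace and stop on an object; FORCE is the grip in N (left out, the last holds). Time passes only in rows, so rows that do not move let the fingers close. It gives the time, the measured TCP pose, the force, the opening and the grip force at its end, in the units of the state.
- get_obs(): the state, without advancing time (a new reading comes with each control period).
- read_camera(name): name is "scene" or "side" or "wrist"; returns (picture, depth): 384x512x3 uint8, red, green, blue; 384x512 float32, m along the optical axis (not along the pixel's ray), 0 where there is no reading.
- camera_params(name): a dict with "intrinsics" (3x3 intrinsics, pixels), "cam_to_world" (4x4, takes a point from camera to world coordinates); the wrist camera has in their place "mount" (4x4, takes a point from camera to tool coordinates, whose origin is the TCP and whose axes are the flange's). Camera axes: x right, y up, looking along -z (the intrinsics and any distortion apply to the point x, -y, -z); pixel columns grow to the right and rows downward; lengths in m; the calibration is good to about 2 mm. A picture is of the moment at which its call begins: read the wrist's pose just before it. camera_params takes no time and is no camera call.
- hand_in(): hands the job in; it is judged then, once.
The state is a dict: "t": time; "q": joint angles; "joint_vel": joint speeds; "joint_torque": joint torques, N m; "eef_pos": TCP position; "tool_rot": TCP orientation; "contact_force": force on the tool from outside, world axes, zero at the start; "torque": the same for the moment, N m; "gripper_width": opening from 0.0 (shut) to 1.0 (fully open); "grasp_force": force on a finger pad.
Only numpy, scipy, OpenCV 4.12 (cv2) and the standard library are available. Lean on these libraries where they do the work, as an engineer would, in place of code of your own. Each camera call takes 0.05 s, during which the arm holds its last target. There are 200 camera calls.

### The job

Get the little modelling stand ready: slide the metal spacer sleeve over the stand's upright shaft until it sits fully down on the round base, and let go of it. Then peel the top tray off the stuck stack by its corner fin: lift the fin corner a couple of centimetres while the far corner still rests on the stack, then take the tray away, leaving the lower trays where they are and the clay, cup and brush undisturbed. Finish while holding that tray in the gripper, still and level, its centre hole over the shaft and 5 to 10 cm above the shaft's top, touching nothing else.

Things in the scene. Friction and masses are not known exactly. Their poses are not given: they have to be found in the camera images.
- stand: Modelling stand fixed to the table: white round base, 140 mm across and 18 mm thick, with an upright steel shaft of 16 mm diameter in its centre, 60 mm long above the base (top 78 mm above the table). Origin: centre of the underside, at table height; z up.
- shaft_top (a point): Centre of the top end of the stand's shaft, 78 mm above the table.
- sleeve: Loose aluminium spacer sleeve standing on the table: tube of 44 mm outer diameter, 20 mm bore (so 2 mm clearance all round the shaft), 45 mm tall, 146 g. Origin: centre of its lower end; z along its axis, up. When fully home its origin is 18 mm above the table.
- trays: The lower part of the stack, four plain white plastic trays nested as one loose piece of about 550 g standing on the table on corner feet, 150 x 150 mm, 58 mm high. They have no fin. Origin: centre of the underside; z up, x and y parallel to its sides.
- tray: Top tray, white plastic, 150 x 150 mm, 28 mm deep, 130 g. Rim 12 mm wide, 18 to 28 mm above the origin. Nested squarely, origin 40 mm above that of the trays below, rim on rim; rubber bumps at the four corners make it stick, about 0.7 N each until that corner is 9 mm up (a hasty pull can tip the lower trays). Origin: underside of the floor at its central 26 mm hole; x, y along the sides, z up. Fin at corner (-x, +y).
- tray_fin (a point): Grip point in the top tray's fin, at (-69, +69, 50) mm in the tray frame. The fin is an upright plate on the corner, its top 60 mm above the tray's origin and 32 mm above the rim, 28 mm long along the diagonal through that corner and 10 mm thick across it: pinch it from above across its thickness, along the tray's direction (+x, +y).
- tray_far (a point): The corner of the top tray opposite the fin, at the rim's underside, at (+69, -69, 18) mm in the tray's frame: the corner that stays down on the stack while the fin corner is lifted.
- clay: Block of terracotta clay, 90 x 100 x 60 mm, to be left alone. Origin: centre of the underside.
- water_cup: White ceramic cup, 72 mm across and 85 mm tall, to be left alone. Origin: centre of the underside.
- brush: Wood-handled brush lying on the table, to be left alone. Origin: near its middle, underside.
There are look-alikes about, which are no part of the job. Leave any pink or turquoise look-alike of the tray alone.

How it is judged:
By the outcome, as a careful person would: the job done as asked, in the order asked, and still so for the second after the job is handed in, while the arm keeps its last pose, push and grip.
It also fails if it takes over 69 s, if anything falls off the work surface, if the arm or the gripper's body presses on something with over 40 N, if the wrist force passes 120 N, or if a joint passes its speed limit or range.

## Working session

There is one attempt and no reset: what is moved stays moved. The work goes in short steps, Python scripts to look and compute and a shell command to move; the robot and the scene stay as the last step left them, time stands still between calls to the robot, and variables do not carry over. Pictures are saved under pics/ and viewed, at most 10 in all, crops included, and the job is handed in when it is done.

```bash
mkdir -p pics
cat > h.py <<'E'
from station import *
import numpy as np, cv2
from scipy.spatial.transform import Rotation as R
def snap(name,tag):
    o=get_obs(); p,d=read_camera(name); c=camera_params(name)
    if name=='wrist':
        T=np.eye(4); q=o['tool_rot']; T[:3,:3]=R.from_quat([q[1],q[2],q[3],q[0]]).as_matrix(); T[:3,3]=o['eef_pos']; T=T@np.array(c['mount'])
    else: T=np.array(c['cam_to_world'])
    cv2.imwrite(f'pics/{tag}.png',p[:,:,::-1]); np.savez(f'pics/{tag}.npz',p=p,d=d,T=T,K=np.array(c['intrinsics']),dist=np.array(c.get('distortion',np.zeros(5)),float))
    return p,d
def load(tag): return np.load(f'pics/{tag}.npz')
def ray(tag,u,v):
    f=load(tag); a=cv2.undistortPoints(np.array([[[u,v]]],float),f['K'],f['dist'])[0,0]
    r=f['T'][:3,:3]@np.array([a[0],-a[1],-1]); return f['T'][:3,3],r
def atz(tag,u,v,z):
    o,r=ray(tag,u,v); return o+r*(z-o[2])/r[2]
def dep(tag,u,v):
    o,r=ray(tag,u,v); return o+r*float(load(tag)['d'][int(v),int(u)])
def cloud(tag):
    f=load(tag); h,w=f['d'].shape; u,v=np.meshgrid(np.arange(w),np.arange(h))
    a=cv2.undistortPoints(np.stack([u.ravel(),v.ravel()],1)[:,None].astype(float),f['K'],f['dist'])[:,0]
    P=np.c_[a[:,0],-a[:,1],-np.ones(len(a))]*f['d'].ravel()[:,None]
    W=P@f['T'][:3,:3].T+f['T'][:3,3]; W[f['d'].ravel()==0]=np.nan
    return W.reshape(h,w,3)
def tri(*obs):
    A=np.zeros((3,3));b=np.zeros(3)
    for t,u,v in obs:
        o,r=ray(t,u,v); r=r/np.linalg.norm(r); M=np.eye(3)-np.outer(r,r); A+=M;b+=M@o
    return np.linalg.solve(A,b)
E
python3 - <<'E'
from h import *
for n in('scene','side','wrist'):
    snap(n,n+'0'); c=camera_params(n); print(n,c.keys()); print(np.round(load(n+'0')['T'],3)); print(c['intrinsics'],c.get('distortion'))
print(get_obs())
a=[cv2.imread(f'pics/{n}0.png') for n in('scene','side')]
cv2.imwrite('pics/m0.png',cv2.resize(np.vstack(a),(800,1200))[:600]); cv2.imwrite('pics/m1.png',cv2.resize(a[1],(800,600)))
E
```

```text
scene dict_keys(['intrinsics', 'cam_to_world'])
[[-0.492 -0.698  0.521  1.209]
 [ 0.871 -0.387  0.304  0.399]
 [-0.011  0.603  0.797  1.136]
 [ 0.     0.     0.     1.   ]]
[[402.78909956   0.         253.74481537]
 [  0.         402.78909956 188.01888111]
 [  0.           0.           1.        ]] None
side dict_keys(['intrinsics', 'cam_to_world'])
[[-0.991  0.093 -0.101  0.413]
 [-0.137 -0.596  0.791  0.947]
 [ 0.014  0.798  0.603  0.787]
 [ 0.     0.     0.     1.   ]]
[[388.02619632   0.         257.65544103]
 [  0.         388.02619632 186.4818709 ]
 [  0.           0.           1.        ]] None
wrist dict_keys(['intrinsics', 'mount'])
[[ 1.    -0.002  0.     0.675]
 [ 0.001  0.951  0.31   0.08 ]
 [-0.001 -0.31   0.951  0.373]
 [ 0.     0.     0.     1.   ]]
[[308.39973405   0.         254.13017364]
 [  0.         308.39973405 183.34295651]
 [  0.           0.           1.        ]] None
{'t': 0.15, 'q': array([-0.10812063,  0.47761581,  0.02235291,  1.55614906, -0.01149192,
        1.10929067, -0.08310773]), 'joint_vel': array([ 0.00051423, -0.00083908,  0.00199312, -0.00442277, -0.00223809,
        0.00121994,  0.00079986]), 'joint_torque': array([ 1.55385478e-03, -5.96924365e+01,  1.60940632e+00, -2.81490952e+01,
        1.26662746e-02,  6.56643446e-03,  5.58682734e-05]), 'eef_pos': array([6.74583023e-01, 5.37130827e-06, 2.30577224e-01]), 'tool_rot': array([-4.34338156e-04,  7.07096191e-01,  7.07117056e-01, -5.06594844e-04]), 'contact_force': array([ 0.34709996,  0.3858388 , -0.17317196]), 'torque': array([0.00042403, 0.03116054, 0.01969111]), 'grasp_force': 0.0, 'gripper_width': 0.9957614048375575}
```

View pics/m0.png

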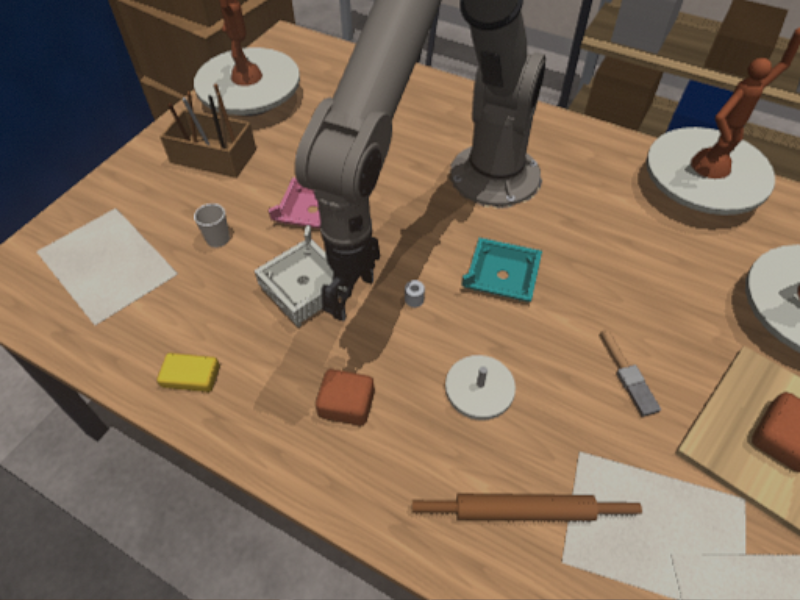

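View pics/m1.png

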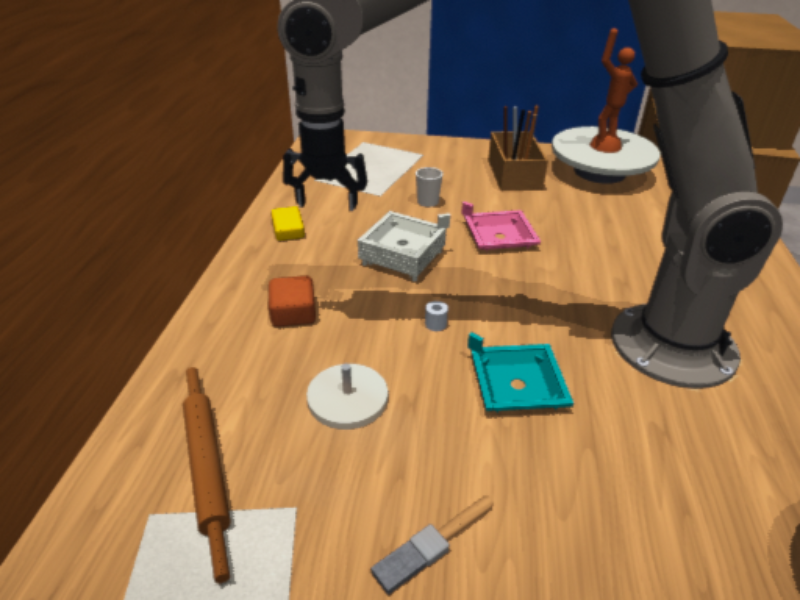

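The scene view shows the sleeve at (415,293), the shaft at (482,375) and the white stack at (300,280) with its fin at (307,238). In the side view (both enlarged 1.5625×) they are at (437,313), (346,375) and (402,243), with the fin at (444,221).

Run:
```python
from h import *
s=1/1.5625
print('tri sleeve hole',tri(('scene0',415*s,287*s),('side0',437*s,308*s)))
print('tri shafttop',tri(('scene0',483*s,370*s),('side0',346*s,367*s)))
print('tri fin',tri(('scene0',307*s,230*s),('side0',444*s,216*s)))
print('tri hole',tri(('scene0',303*s,280*s),('side0',402*s,243*s)))
for t in('scene0','side0'):
    W=cloud(t)
    def sel(c,r,z0,z1): 
        P=W.reshape(-1,3); m=(np.hypot(P[:,0]-c[0],P[:,1]-c[1])<r)&(P[:,2]>z0)&(P[:,2]<z1); return P[m]
    c=tri(('scene0',415*s,287*s),('side0',437*s,308*s)); P=sel(c,.035,.040,.06); print(t,'sleeve top',len(P),cv2.minEnclosingCircle(P[:,:2].astype(np.float32)),np.median(P[:,2]))
    c=tri(('scene0',483*s,370*s),('side0',346*s,367*s)); P=sel(c,.09,.012,.022); print('base',len(P),cv2.minEnclosingCircle(P[:,:2].astype(np.float32)),np.median(P[:,2]))
    P=sel(c,.02,.07,.09); print('shaft',len(P),P.mean(0) if len(P) else 0)
    c=tri(('scene0',303*s,280*s),('side0',402*s,243*s)); P=sel(c,.12,.063,.072); print('rim',len(P),cv2.minAreaRect(P[:,:2].astype(np.float32)))
    P=sel(c,.13,.078,.11); print('fin',len(P),P.mean(0) if len(P) else 0, P.max(0) if len(P) else 0)
```

```text
tri sleeve hole [0.4612168  0.01077528 0.0433311 ]
tri shafttop [0.59589693 0.23249393 0.07454817]
tri fin [ 0.47268074 -0.25951918  0.09596257]
tri hole [ 0.56251708 -0.21703741  0.04084539]
scene0 sleeve top 91 ((0.46622157096862793, 0.007617232855409384), 0.0234915129840374) 0.045092828346071645
base 1290 ((0.5980678200721741, 0.23088835179805756), 0.07124195992946625) 0.018040894876383495
shaft 25 [0.59824082 0.23166511 0.07724277]
rim 404 ((0.5641632080078125, -0.21912844479084015), (0.15417295694351196, 0.14980247616767883), 70.1947021484375)
fin 37 [ 0.47852648 -0.25676316  0.09406293] [ 0.49050437 -0.24961799  0.1032922 ]
side0 sleeve top 90 ((0.4650634825229645, 0.011811165139079094), 0.023287469521164894) 0.04407810441264548
base 1500 ((0.5976554155349731, 0.23458902537822723), 0.07078076899051666) 0.017593227384567256
shaft 32 [0.59740462 0.23694132 0.07582875]
rim 388 ((0.5623694062232971, -0.21391533315181732), (0.1590123474597931, 0.1568775177001953), 68.94933319091797)
fin 53 [ 0.47630928 -0.25315606  0.09064871] [ 0.48899419 -0.24573271  0.10256703]
```

```bash
python3 -m creep '[[1,-52,2,-10,0,0,0],[1,-52,2,-10,0,0,0],[1,-52,2,-10,0,0,0],[1,-53,3,-20,0,0,0],[1,0,0,0,0,0,0]]' 30
python3 - <<'E'
from h import *
p,d=snap('wrist','w1'); print(get_obs()['eef_pos'])
W=cloud('w1').reshape(-1,3); c=[.4655,.0095]; m=(np.hypot(W[:,0]-c[0],W[:,1]-c[1])<.035)&(abs(W[:,2]-.045)<.006); P=W[m]
print(len(P),cv2.minEnclosingCircle(P[:,:2].astype(np.float32)),np.median(P[:,2]))
cv2.imwrite('pics/w1b.png',cv2.resize(p[:,:,::-1],(800,600)))
E
```

```text
t: 0.78
eef_pos: [0.4593, 0.0084, 0.1788]
tool_rot: [-0.003, 0.707, 0.707, -0.003]
contact_force: [0.9, -0.5, -0.1]
gripper_width: 0.998
grasp_force: 0.0
[0.46351122 0.00877942 0.18050464]
1363 ((0.46521368622779846, 0.010715140029788017), 0.021852077916264534) 0.045342491383747296
```

View pics/w1b.png

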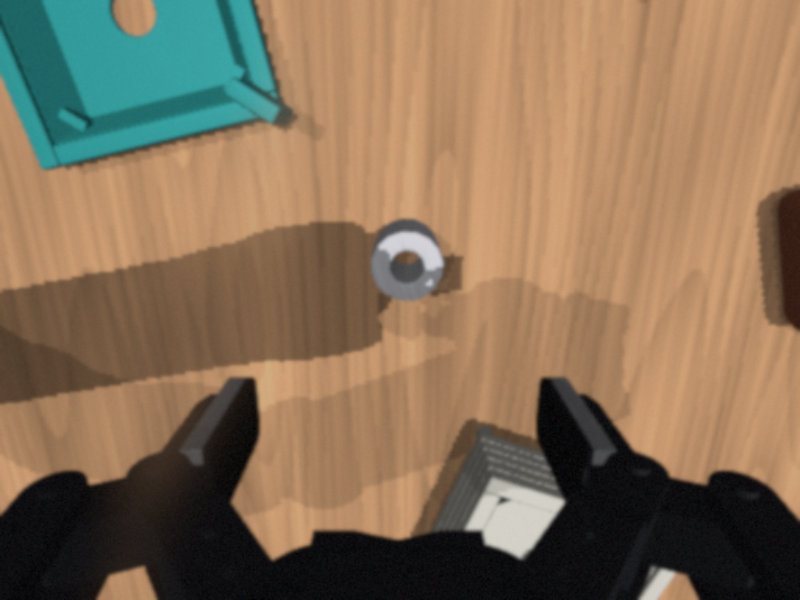

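The wrist view shows the sleeve ring at (407,262), clear of everything, with the turquoise tray at the upper left.

```bash
python3 -m creep '[[1,0,1.5,-45,0,0,0],[1,0,0,-45,0,0,0],[1,0,0,-40,0,0,0],[1,0,0,-25,0,0,0],[1,0,0,-10,0,0,0]]'
python3 -m creep '[[1,0,0,0,0,0,0],[-1,0,0,0,0,0,0],[-1,0,0,0,0,0,0],[-1,0,0,0,0,0,0],[-1,0,0,0,0,0,0]]' 35
python3 -m creep '[[-1,0,0,0,0,0,0],[-1,0,0,0,0,0,0],[-1,0,0,0,0,0,0],[-1,0,0,0,0,0,0]]'
```

```text
t: 1.45
eef_pos: [0.4671, 0.0106, 0.0152]
tool_rot: [-0.0, 0.707, 0.707, -0.0]
contact_force: [0.1, -0.1, -0.1]
gripper_width: 0.999
grasp_force: 0.0
t: 2.08
eef_pos: [0.4665, 0.0105, 0.0172]
tool_rot: [0.0, 0.707, 0.707, 0.0]
contact_force: [-1.5, -0.1, 7.1]
gripper_width: 0.497
grasp_force: 35.3
t: 2.58
eef_pos: [0.4665, 0.0106, 0.0172]
tool_rot: [0.0, 0.707, 0.707, 0.001]
contact_force: [-1.5, -0.1, 6.3]
gripper_width: 0.497
grasp_force: 35.3
```

```bash
python3 -m creep '[[-1,0,0,25,0,0,0],[-1,0,0,50,0,0,0],[-1,0,0,40,0,0,0],[-1,26,30,0,0,0,0],[-1,26,30,0,0,0,0]]'
python3 -m creep '[[-1,26,30,0,0,0,0],[-1,26,30,0,0,0,0],[-1,27,29,0,0,0,0],[-1,0,0,0,0,0,0],[-1,0,0,0,0,0,0]]'
python3 - <<'E'
from h import *
p,d=snap('wrist','w2'); print(get_obs()['eef_pos'],get_obs()['contact_force'])
cv2.imwrite('pics/w2b.png',cv2.resize(p[:,:,::-1],(800,600)))
W=cloud('w2').reshape(-1,3); c=[.598,.233]; 
r=np.hypot(W[:,0]-c[0],W[:,1]-c[1])
P=W[(r<.09)&(abs(W[:,2]-.018)<.005)]; print(len(P),cv2.minEnclosingCircle(P[:,:2].astype(np.float32)))
P=W[(r<.02)&(abs(W[:,2]-.078)<.006)]; print(len(P),cv2.minEnclosingCircle(P[:,:2].astype(np.float32)),np.median(P[:,2]))
e=get_obs()['eef_pos']; r=np.hypot(W[:,0]-e[0],W[:,1]-e[1])
P=W[(r<.03)&(abs(W[:,2]-e[2]-.028)<.008)]; print(len(P),cv2.minEnclosingCircle(P[:,:2].astype(np.float32)) if len(P) else 0,np.median(P,0))
E
```

```text
t: 3.2
eef_pos: [0.5189, 0.0709, 0.1327]
tool_rot: [0.001, 0.708, 0.707, 0.001]
contact_force: [0.5, -0.2, -0.3]
gripper_width: 0.497
grasp_force: 36.5
t: 3.82
eef_pos: [0.5963, 0.1587, 0.131]
tool_rot: [-0.0, 0.707, 0.707, -0.001]
contact_force: [-0.2, -0.7, -2.2]
gripper_width: 0.495
grasp_force: 36.4
[0.59621229 0.15821023 0.13112555] [-0.80611436  0.0695549  -1.48268002]
24138 ((0.5985971093177795, 0.2328195869922638), 0.07016251236200333)
531 ((0.5982930660247803, 0.23255935311317444), 0.007993632927536964) 0.0784061126198275
7261 ((0.5957826375961304, 0.16448885202407837), 0.028683936223387718) [0.59680828 0.16395979 0.1589832 ]
```

View pics/w2b.png

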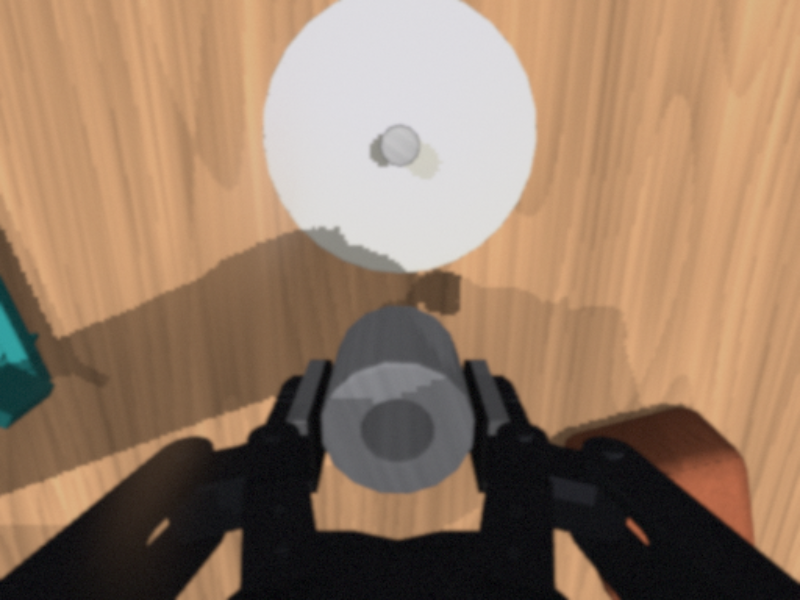

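The shaft top is at (400,145) and the held sleeve's top ring is centred at about (397.5,428), with the sleeve upright between the pads.

Run:
```python
from h import *
s=1/1.5625
for v in (427.5,430): print(atz('w2',397.5*s,v*s,.159))
print(atz('w2',400*s,145*s,.078))
W=cloud('w2'); P=W.reshape(-1,3); c=[.597,.1585]; 
P=P[(np.hypot(P[:,0]-c[0],P[:,1]-c[1])<.0235)&(abs(P[:,2]-.159)<.003)]; print(len(P),cv2.minEnclosingCircle(P[:,:2].astype(np.float32)),cv2.fitEllipse(cv2.convexHull(P[:,:2].astype(np.float32))))
# front wall of sleeve: slope
Q=W.reshape(-1,3); Q=Q[(abs(Q[:,0]-.5965)<.003)&(Q[:,1]>.17)&(Q[:,1]<.195)&(Q[:,2]>.105)&(Q[:,2]<.156)]
print(len(Q), np.polyfit(Q[:,2],Q[:,1],1),Q.min(0),Q.max(0))
```

```text
[0.59741287 0.15988788 0.159     ]
[0.59741407 0.15907829 0.159     ]
[0.59834114 0.23273235 0.078     ]
5671 ((0.5970854163169861, 0.15864871442317963), 0.023510627448558807) ((0.5971354246139526, 0.15878337621688843), (0.04384475573897362, 0.045485060662031174), 86.80046844482422)
411 [0.00248384 0.17978735] [0.59351323 0.17940815 0.11613573] [0.5994904  0.18085782 0.15598189]
```

```bash
python3 -m creep '[[-1,0.5,30,0,0,0,0],[-1,0.5,30,0,0,0,0],[-1,0,14,-10,0,0,0],[-1,0,0,0,0,0,0],[-1,0,0,0,0,0,0]]'; python3 -m creep '[[-1,0,0,0,0,0,0]]'
```

```text
t: 4.5
eef_pos: [0.598, 0.2312, 0.1209]
tool_rot: [0.0, 0.708, 0.706, -0.001]
contact_force: [-0.3, -0.5, -1.0]
gripper_width: 0.491
grasp_force: 36.4
t: 4.62
eef_pos: [0.5985, 0.2317, 0.1215]
tool_rot: [0.0, 0.708, 0.706, -0.0]
contact_force: [0.4, -0.3, -1.3]
gripper_width: 0.492
grasp_force: 36.4
```

```bash
python3 -m creep '[[-1,-0.7,0.5,-12,0,0,0],[-1,0,0,-10,0,0,0],[-1,0,0,-8,0,0,0],[-1,0,0,-6,0,0,0],[-1,0,0,0,0,0,0]]'; python3 -m creep '[[-1,0,0,0,0,0,0]]'
```

```text
t: 5.25
eef_pos: [0.597, 0.2339, 0.0846]
tool_rot: [-0.0, 0.707, 0.707, -0.001]
contact_force: [0.5, 0.7, -1.3]
gripper_width: 0.494
grasp_force: 36.4
t: 5.38
eef_pos: [0.5976, 0.2342, 0.0856]
tool_rot: [0.0, 0.707, 0.707, 0.0]
contact_force: [-0.3, -0.1, -0.5]
gripper_width: 0.495
grasp_force: 36.4
```

```bash
python3 -m creep '[[-1,0,-1,-12,0,0,0],[-1,0,0,-14,0,0,0],[-1,0,0,-12,0,0,0],[-1,0,0,-8,0,0,0],[-1,0,0,0,0,0,0]]'; python3 -m creep '[[-1,0,0,-3,0,0,0],[-1,0,0,-2,0,0,0],[-1,0,0,0,0,0,0]]'
```

```text
t: 6.0
eef_pos: [0.5968, 0.2328, 0.0383]
tool_rot: [-0.0, 0.707, 0.707, -0.001]
contact_force: [0.2, -0.2, -1.4]
gripper_width: 0.495
grasp_force: 36.5
t: 6.38
eef_pos: [0.5976, 0.2332, 0.0353]
tool_rot: [0.0, 0.707, 0.707, 0.0]
contact_force: [-2.3, -0.9, 4.2]
gripper_width: 0.492
grasp_force: 37.0
```

```bash
python3 -m creep '[[1,0,0,0,0,0,0],[1,0,0,0,0,0,0],[1,0,0,0,0,0,0],[1,0,0,0,0,0,0],[1,0,0,0,0,0,0]]'; python3 -m creep '[[1,0,0,20,0,0,0],[1,0,0,50,0,0,0],[1,0,0,50,0,0,0],[1,0,-50,20,0,0,0],[1,0,-20,0,0,0,0]]'
python3 - <<'E'
from h import *
p,d=snap('wrist','w3'); W=cloud('w3').reshape(-1,3); r=np.hypot(W[:,0]-.598,W[:,1]-.2328)
P=W[(r<.025)&(W[:,2]>.055)&(W[:,2]<.07)]; print(len(P),np.median(P[:,2]),cv2.minEnclosingCircle(P[:,:2].astype(np.float32)))
cv2.imwrite('pics/w3b.png',p[:220,100:420,::-1])
E
```

```text
t: 7.0
eef_pos: [0.5973, 0.233, 0.0342]
tool_rot: [-0.0, 0.707, 0.707, -0.0]
contact_force: [0.2, -0.4, 0.4]
gripper_width: 1.001
grasp_force: 0.0
t: 7.62
eef_pos: [0.5992, 0.1599, 0.178]
tool_rot: [0.002, 0.708, 0.706, 0.002]
contact_force: [0.5, -0.5, -0.5]
gripper_width: 1.001
grasp_force: 0.0
1910 0.06336502203328837 ((0.5988593697547913, 0.23293183743953705), 0.021985184401273727)
```

View pics/w3b.png

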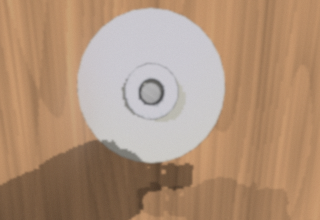

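The sleeve sits centred on the shaft with its top at 63 mm, fully home. Next is the fin.

```bash
python3 -m creep '[[1,-13,-46,20,0,0,-0.127],[1,-13,-46,20,0,0,-0.127],[1,-13,-46,20,0,0,-0.127],[1,-13,-46,12,0,0,-0.127],[1,-14,-46,0,0,0,-0.127]]'; python3 -m creep '[[0.2,-14,-46,0,0,0,-0.127],[0.2,-14,-46,0,0,0,-0.127],[0.2,-14,-46,0,0,0,-0.127],[0.2,-14,-46,0,0,0,-0.127],[0.2,0,0,0,0,0,0]]';python3 -m creep '[[0.2,0,0,0,0,0,0],[0.2,0,0,0,0,0,0]]'
python3 - <<'E'
from h import *
p,d=snap('wrist','w4'); W=cloud('w4').reshape(-1,3); o=get_obs(); print(o['eef_pos'],o['q'])
q=o['tool_rot']; M=R.from_quat([q[1],q[2],q[3],q[0]]).as_matrix(); print(M.round(4))
r=np.hypot(W[:,0]-.4775,W[:,1]+.255)
P=W[(r<.035)&(W[:,2]>.085)&(W[:,2]<.105)]; print('fin',len(P),P.mean(0),P.max(0))
T=P[P[:,2]>.096]; print('top',len(T),cv2.minAreaRect(T[:,:2].astype(np.float32)))
r=np.hypot(W[:,0]-.563,W[:,1]+.2165)
P=W[(r<.13)&(abs(W[:,2]-.068)<.003)]; print('rim',len(P),cv2.minAreaRect(P[:,:2].astype(np.float32)),np.median(P[:,2]))
cv2.imwrite('pics/w4b.png',cv2.resize(p[:,:,::-1],(800,600)))
E
```

```text
t: 8.3
eef_pos: [0.5313, -0.0673, 0.2471]
tool_rot: [0.0, 0.893, 0.45, 0.001]
contact_force: [0.6, -0.9, -1.0]
gripper_width: 1.0
grasp_force: 0.0
t: 8.93
eef_pos: [0.4736, -0.2541, 0.246]
tool_rot: [0.0, 0.978, 0.209, -0.001]
contact_force: [0.7, 1.2, -1.0]
gripper_width: 0.6
grasp_force: 0.0
t: 9.18
eef_pos: [0.4761, -0.2491, 0.246]
tool_rot: [-0.0, 0.977, 0.214, -0.0]
contact_force: [-0.3, 0.0, 0.5]
gripper_width: 0.602
grasp_force: 0.0
[ 0.47599984 -0.24930131  0.24608294] [ 0.07032506  0.23972746  0.3527956   1.88714332 -0.09638961  1.03152324
 -0.67645699]
[[ 9.086e-01  4.177e-01 -2.000e-04]
 [ 4.177e-01 -9.086e-01  7.000e-04]
 [ 1.000e-04 -7.000e-04 -1.000e+00]]
fin 326 [ 0.47728981 -0.25818846  0.09882286] [ 0.49002116 -0.24934274  0.10197109]
top 275 ((0.4762347936630249, -0.2592307925224304), (0.027352433651685715, 0.008950380608439445), 25.227201461791992)
rim 5942 ((0.563814640045166, -0.21789731085300446), (0.15030375123023987, 0.15008066594600677), 70.04388427734375) 0.0683509780241297
```

View pics/w4b.png

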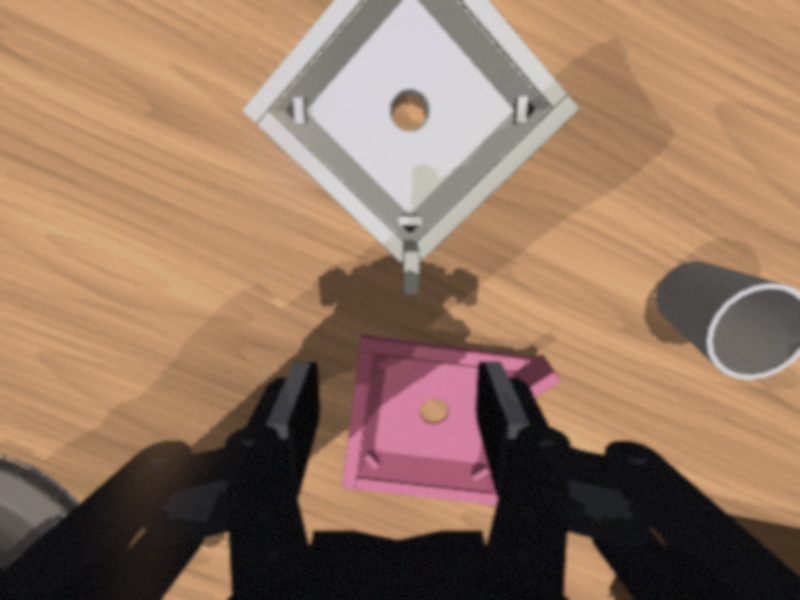

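The fin is at (411,268), directly ahead between the fingers. The tray's hole is at (409,110), and the cup (757,330) and pink tray are clear.

```bash
python3 -m creep '[[0.2,-0.4,-9.8,-45,0,0,0.005],[0.2,0,0,-45,0,0,0],[0.2,0,0,-45,0,0,0],[0.2,0,0,-25,0,0,0],[0.2,0,0,-11,0,0,0]]'; python3 -m creep '[[0.2,0,0,0,0,0,0],[0.2,0,0,0,0,0,0]]'
```

```text
t: 9.85
eef_pos: [0.4746, -0.2595, 0.0739]
tool_rot: [-0.001, 0.976, 0.216, -0.001]
contact_force: [-0.1, 0.3, 0.6]
gripper_width: 0.602
grasp_force: 0.0
t: 10.1
eef_pos: [0.4759, -0.261, 0.0764]
tool_rot: [0.001, 0.977, 0.215, 0.001]
contact_force: [-0.3, 0.6, 0.3]
gripper_width: 0.601
grasp_force: 0.0
```

```bash
python3 -m creep '[[-1,0,1,-1,0,0,0],[-1,0,0,0,0,0,0],[-1,0,0,0,0,0,0],[-1,0,0,0,0,0,0],[-1,0,0,0,0,0,0]]' 80;python3 -m creep '[[-1,0,0,0,0,0,0],[-1,0,0,0,0,0,0],[-1,0,0,0,0,0,0]]'
```

```text
t: 10.72
eef_pos: [0.4751, -0.2597, 0.075]
tool_rot: [0.0, 0.977, 0.215, 0.0]
contact_force: [-1.1, 0.6, 5.4]
gripper_width: 0.099
grasp_force: 78.1
t: 11.1
eef_pos: [0.4751, -0.2597, 0.075]
tool_rot: [-0.0, 0.977, 0.215, 0.0]
contact_force: [-0.9, 1.5, 5.8]
gripper_width: 0.106
grasp_force: 78.1
```

```bash
python3 -m creep '[[-1,0.3,0.1,2.45,-0.0053,0.0113,0],[-1,0.3,0.1,2.45,-0.0053,0.0113,0],[-1,0.3,0.1,2.45,-0.0053,0.0113,0],[-1,0.3,0.1,2.45,-0.0053,0.0113,0],[-1,0.3,0.1,2.45,-0.0053,0.0113,0]]';python3 -m creep '[[-1,0.4,0.2,2.45,-0.0053,0.0113,0],[-1,0.4,0.2,2.45,-0.0053,0.0113,0],[-1,0.4,0.2,2.45,-0.0053,0.0113,0],[-1,0.4,0.2,2.45,-0.0053,0.0113,0],[-1,0,0,0,0,0,0]]'
python3 - <<'E'
from h import *
p,d=snap('side','s5'); p2,d=snap('wrist','w5')
o=get_obs(); q=o['tool_rot']; print(o['eef_pos'],o['contact_force'],o['torque'],(R.from_quat([q[1],q[2],q[3],q[0]]).as_matrix()[:,2]).round(4))
a=cv2.resize(p[100:200,200:320,::-1],(480,400)); b=cv2.resize(p2[:,:,::-1],(320,240)); b=cv2.copyMakeBorder(b,0,160,0,0,cv2.BORDER_CONSTANT)
cv2.imwrite('pics/m5.png',np.hstack([a,b]))
E
```

```text
t: 11.72
eef_pos: [0.4762, -0.2592, 0.0866]
tool_rot: [0.007, 0.976, 0.215, -0.031]
contact_force: [-1.9, 0.7, -0.1]
gripper_width: 0.096
grasp_force: 78.1
t: 12.35
eef_pos: [0.4785, -0.2584, 0.0966]
tool_rot: [0.013, 0.975, 0.215, -0.055]
contact_force: [-1.9, 1.3, 2.0]
gripper_width: 0.099
grasp_force: 78.3
[ 0.47842849 -0.25838313  0.09642701] [-2.79171822  1.58978625  0.41398063] [0.37454653 0.03959025 0.14418801] [-0.1007 -0.0476 -0.9938]
```

View pics/m5.png

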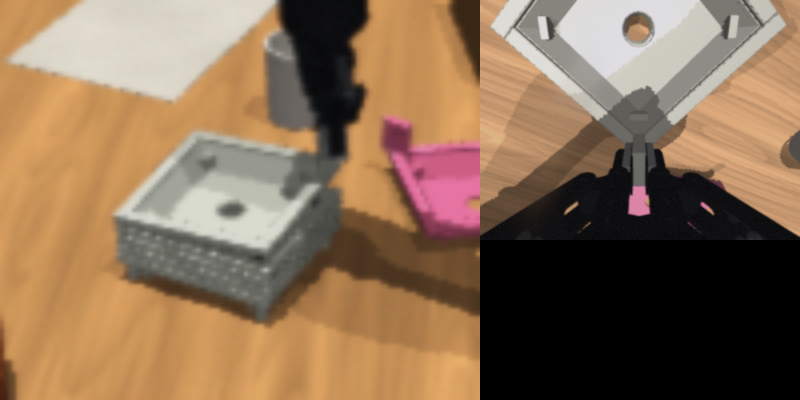

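The picture shows the fin corner raised with a gap to the lower trays on the right, while the far corner is still down. I'll check the heights numerically.

Run:
```python
from h import *
for t in('w5','s5'):
    W=cloud(t).reshape(-1,3); d=np.array([np.cos(np.radians(205)),np.sin(np.radians(205))]); n=np.array([-d[1],d[0]])
    X=W[:,:2]-[.5638,-.2179]; a=X@d; b=X@n
    for lo in np.arange(-.1,.09,.02):
        m=(a>lo)&(a<lo+.02)&(abs(b)<.11)&(W[:,2]>.02)&(W[:,2]<.12)
        # rim: highest points in band
        if m.sum()>10: print(t,round(lo+.01,2),m.sum(),np.percentile(W[m,2],[2,50,90,98]).round(4))
```

```text
w5 -0.03 648 [0.051  0.0524 0.0539 0.0582]
w5 -0.01 19556 [0.0516 0.0554 0.0785 0.0798]
w5 0.01 16917 [0.0341 0.0572 0.0807 0.0819]
w5 0.03 12988 [0.0562 0.0636 0.083  0.0841]
w5 0.05 9079 [0.0585 0.0735 0.0854 0.0863]
w5 0.07 6271 [0.0612 0.0841 0.0888 0.118 ]
w5 0.09 2078 [0.0817 0.0987 0.1163 0.1195]
s5 -0.09 112 [0.0225 0.054  0.0694 0.0718]
s5 -0.07 145 [0.0226 0.0582 0.0709 0.0731]
s5 -0.05 175 [0.0221 0.0544 0.0728 0.075 ]
s5 -0.03 215 [0.0248 0.0533 0.0746 0.0779]
s5 -0.01 240 [0.023  0.0537 0.0764 0.0794]
s5 0.01 250 [0.024  0.056  0.079  0.0816]
s5 0.03 200 [0.0253 0.0582 0.0818 0.0846]
s5 0.05 166 [0.0236 0.0626 0.0842 0.0861]
s5 0.07 133 [0.0243 0.0765 0.0887 0.1162]
s5 0.09 99 [0.0238 0.0832 0.1114 0.1171]
```

Fin corner is up about 22 mm, the side corners about 11 mm and the far corner about 1 mm, so the peel is as intended. Now I'll lift it off.

```bash
python3 -m creep '[[-1,0,0,2,0,0,0],[-1,0,0,3,0,0,0],[-1,0,0,3,0,0,0],[-1,0,0,3,0,0,0],[-1,0,0,4,0,0,0]]';python3 -m creep '[[-1,0,0,8,0,0,0],[-1,0,0,15,0,0,0],[-1,0,0,20,0,0,0],[-1,0,0,20,0,0,0],[-1,0,0,0,0,0,0]]'
python3 - <<'E'
from h import *
o=get_obs(); q=o['tool_rot']; print(o['eef_pos'],(R.from_quat([q[1],q[2],q[3],q[0]]).as_matrix()[:,2]).round(4))
snap('side','s6');p,d=snap('scene','c6'); p2,_=snap('wrist','w6')
cv2.imwrite('pics/m6.png',np.hstack([cv2.resize(p[100:250,130:300,::-1],(400,353)),cv2.resize(load('s6')['p'][80:230,180:350,::-1],(400,353))]))
# lower stack rim
for t in('s6','c6'):
    W=cloud(t).reshape(-1,3); r=np.hypot(W[:,0]-.5638,W[:,1]+.2179)
    P=W[(r<.12)&(W[:,2]>.052)&(W[:,2]<.062)]; print(t,'lower',len(P),cv2.minAreaRect(P[:,:2].astype(np.float32)) if len(P)>5 else 0)
W=cloud('w6').reshape(-1,3); r=np.hypot(W[:,0]-.5638,W[:,1]+.2179); P=W[(r<.05)&(W[:,2]>.09)]
A=np.c_[P[:,:2],np.ones(len(P))]; c=np.linalg.lstsq(A,P[:,2],rcond=None)[0]; 
for _ in range(5):
    k=abs(A@c-P[:,2])<.003; c=np.linalg.lstsq(A[k],P[k,2],rcond=None)[0]
print('floor plane',c,k.sum())
E
```

```text
t: 13.08
eef_pos: [0.4781, -0.2586, 0.1117]
tool_rot: [0.012, 0.975, 0.214, -0.055]
contact_force: [0.7, 0.3, -2.1]
gripper_width: 0.097
grasp_force: 78.0
t: 13.7
eef_pos: [0.4792, -0.2591, 0.1764]
tool_rot: [0.013, 0.975, 0.214, -0.053]
contact_force: [0.7, 0.5, -1.8]
gripper_width: 0.1
grasp_force: 78.1
[ 0.47924172 -0.25909874  0.17643716] [-0.0974 -0.0487 -0.994 ]
s6 lower 384 ((0.5634375810623169, -0.21546992659568787), (0.15697742998600006, 0.1521098017692566), 68.8233413696289)
c6 lower 399 ((0.5640872716903687, -0.21796894073486328), (0.1532222032546997, 0.15099380910396576), 70.09367370605469)
floor plane [-0.10348746 -0.04935759  0.1794328 ] 20739
```

View pics/m6.png

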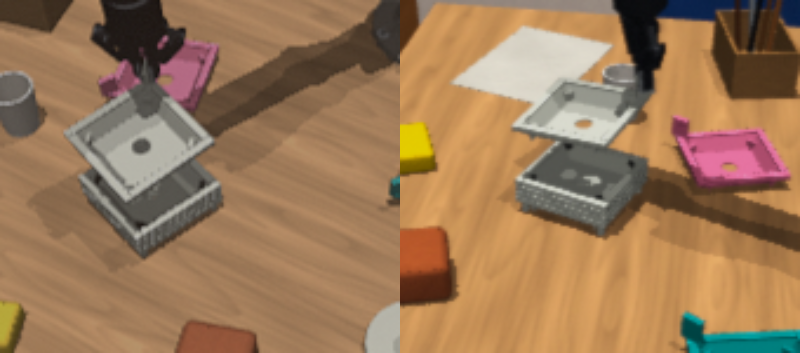

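The tray is free and the lower trays haven't moved. Now I'll level it and carry it over to the stand.

```bash
python3 -m creep '[[-1,0,0,10,0.0247,-0.0518,0],[-1,0,10,10,0.0247,-0.0518,0],[-1,3,25,0,0,0,0],[-1,3,40,0,0,0,0],[-1,3,45,0,0,0,0]]';python3 -m creep '[[-1,3,45,0,0,0,0],[-1,3,45,0,0,0,0],[-1,3,45,0,0,0,0],[-1,3,45,0,0,0,0],[-1,3,45,0,0,0,0]]';python3 -m creep '[[-1,3,40,0,0,0,0],[-1,3,30,0,0,0,0],[-1,2,20,-4,0,0,0],[-1,1,12,-4,0,0,0],[-1,0,3,0,0,0,0]]';python3 -m creep '[[-1,0,0,0,0,0,0],[-1,0,0,0,0,0,0],[-1,0,0,0,0,0,0]]'
cat > chk.py <<'E'
from h import *
import sys
tag=sys.argv[1]; p,d=snap('wrist',tag); o=get_obs(); q=o['tool_rot']; e=np.array(o['eef_pos']); print(o['t'],e,R.from_quat([q[1],q[2],q[3],q[0]]).as_matrix()[:,2].round(4))
c0=e[:2]+[.0887,.0418]
W=cloud(tag).reshape(-1,3); P=W[(np.hypot(*(W[:,:2]-c0).T)<.05)&(abs(W[:,2]-e[2]+.033)<.012)]
A=np.c_[P[:,:2]-c0,np.ones(len(P))]; k=np.ones(len(P),bool)
for _ in range(6):
    c=np.linalg.lstsq(A[k],P[k,2],rcond=None)[0]; k=abs(A@c-P[:,2])<.002
print('floor plane',c,k.sum())
W2=W[np.hypot(*(W[:,:2]-c0).T)<.13]
P=W2[abs(W2[:,2]-c[2]-.026+0)<.004]; print('rim',len(P),cv2.minAreaRect(P[:,:2].astype(np.float32)) if len(P)>5 else '',np.median(P[:,2]))
cv2.imwrite(f'pics/{tag}b.png',cv2.resize(p[:,:,::-1],(800,600)))
E
python3 chk.py w7
```

```text
t: 14.48
eef_pos: [0.4863, -0.1378, 0.1936]
tool_rot: [-0.001, 0.977, 0.214, 0.0]
contact_force: [0.0, 0.8, -2.2]
gripper_width: 0.099
grasp_force: 78.2
t: 15.1
eef_pos: [0.5014, 0.0878, 0.1935]
tool_rot: [-0.001, 0.977, 0.215, 0.0]
contact_force: [0.7, 0.4, -1.2]
gripper_width: 0.102
grasp_force: 78.1
t: 15.72
eef_pos: [0.5106, 0.1913, 0.1855]
tool_rot: [-0.0, 0.977, 0.215, 0.0]
contact_force: [-0.9, -0.4, -1.2]
gripper_width: 0.099
grasp_force: 78.1
t: 16.1
eef_pos: [0.5112, 0.1908, 0.1866]
tool_rot: [-0.001, 0.977, 0.214, 0.001]
contact_force: [-0.0, -1.1, -1.4]
gripper_width: 0.1
grasp_force: 78.1
16.15 [0.51114056 0.1910137  0.18653714] [ 0.0022  0.0017 -1.    ]
floor plane [ 2.23245713e-04 -1.14536645e-04  1.54990752e-01] 20872
rim 17024 ((0.6001996397972107, 0.23208843171596527), (0.15084661543369293, 0.1505514234304428), 70.0862808227539) 0.1798299526474625
```

View pics/w7b.png

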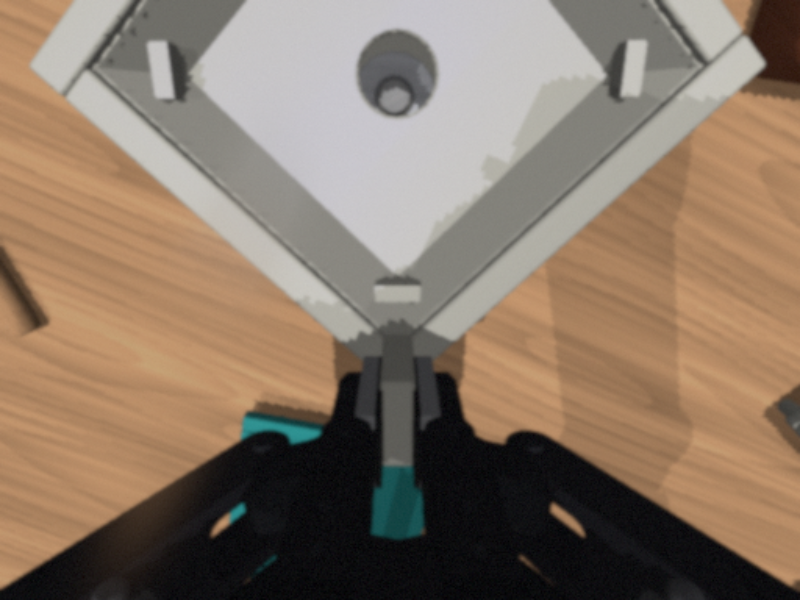

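The tray is level. Its hole is at (397,73) with the shaft visible through it, and the floor is about 75 mm above the shaft top. It needs a 2 mm correction.

```bash
python3 -m creep '[[-1,-1,0.4,0,0,0,0],[-1,-0.9,0.3,0,0,0,0],[-1,0,0,0,0,0,0],[-1,0,0,0,0,0,0],[-1,0,0,0,0,0,0]]';python3 -m creep '[[-1,0,0,0,0,0,0],[-1,0,0,0,0,0,0],[-1,0,0,0,0,0,0],[-1,0,0,0,0,0,0],[-1,0,0,0,0,0,0]]'; python3 chk.py w8
python3 - <<'E'
from h import *
s=1/1.5625
print('hole w7',atz('w7',397*s,73*s,.155))
print('shaft w7',atz('w7',396*s,97*s,.078))
E
```

```text
t: 16.77
eef_pos: [0.5091, 0.1922, 0.1863]
tool_rot: [-0.001, 0.977, 0.215, 0.001]
contact_force: [-0.2, -0.3, -2.1]
gripper_width: 0.099
grasp_force: 78.1
t: 17.4
eef_pos: [0.5091, 0.1922, 0.1864]
tool_rot: [-0.001, 0.977, 0.215, 0.001]
contact_force: [-0.7, 0.4, -1.4]
gripper_width: 0.1
grasp_force: 78.1
17.45 [0.50912006 0.1922099  0.18636365] [ 0.0019  0.0017 -1.    ]
floor plane [-0.00016615  0.00028014  0.15477597] 20854
rim 17030 ((0.5981243252754211, 0.2331918329000473), (0.15017279982566833, 0.15053841471672058), 69.84562683105469) 0.17964875825410875
hole w7 [0.60063387 0.23199863 0.155     ]
shaft w7 [0.59803647 0.23136816 0.078     ]
```

Centred within a millimetre, level, still and about 74 mm above the shaft, so I'm handing in.

```bash
python3 -c "
from station import *
print(hand_in())"
```

```text
the job is handed in; nothing more can be done
None
```

I handed the job in at about 17.5 s: the sleeve is fully down on the base and released, and the top tray was peeled by its fin with the lower trays left in place. The tray is held still and level, its hole within about 1 mm of the shaft axis and roughly 74 mm above the shaft top; I didn't re-measure the clay, cup and brush, but nothing came near them.

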